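Show which fitting is wanted and call for it

ROBOT

A 6-joint arm with a two-finger parallel gripper is mounted at the origin on the work surface. World frame = base frame: x ahead of the robot, y to its left, z up, the work surface at z = 0. Lengths are in mm, angles in rad, forces in N, time in s.
With the tool pointing down it reaches from about 350 to 775 mm from the base axis. Payload 7.3 kg.
Tool frame: the origin (TCP) lies midway between the tips of the shut fingers; the grasp point (between the pads) lies 19 mm behind it; x points along the fingers, y is the direction in which the jaws open and shut, and the axes are right-handed (so a half turn about x gives the same grasp; the last joint's range is limited). The gripper opens to 92 mm and grips with 3 to 60 N. Pads are 19 mm wide; open, the fingers measure 130 mm over their backs; the gripper's body (75 mm by 190 mm) begins 47 mm behind the grasp point.
Start: joints at [-1.431, 0.342, 1.524, -0, 1.275, -0.146], TCP at [148.033, -503.719, 206.041] pointing down, gripper open.
Joint ranges: [-2.53, 2.53], [-0.77, 2.02], [0.04, 2.7], [-1, 4.14], [0.28, 2.66], [-3.11, 3.11]. Speed limits (rad/s): [2.57, 2.57, 3.14, 3.14, 3.14, 3.14].

INTERFACE

Orientations are given as [roll, pitch, yaw] about the fixed x, y, z axes, in that order (R = Rz(yaw) Ry(pitch) Rx(roll)).
In Python, from plant import get_obs, capture, close_job gives the robot as it stands. The module is installed in compiled form; this text tells all that it offers.
- The arm moves only by the tool send_rows, never from a script. Its argument "moves" is a list of rows, each a list of 4 numbers: the shift along the tool's x, y, z in mm, then the turn about the tool's x in degrees. In form: [[tx, ty, tz, yaw], ...]. A call has 1 to 8 rows; each row shifts and turns the commanded pose from where the row before left it, along the tool's axes as they then stand; what a row does not reach is not made up. A row lasts 1/8 s, in which the tool goes at most 62.5 mm and 10.7 degrees, less where a joint would pass 70% of its speed; a pose out of reach is approached as far as the arm can. A call with a gripper value outside its range is refused whole. "hand" is the opening, from 0 (shut) to 1 (fully open), set as the call begins (left out, the last holds). The fingers move at their own pace and stop on an object; the grip force is fixed at half the most. Time passes only in rows, so rows that do not move let the fingers close. It gives the time, the measured TCP pose, the force and the opening at its end, in the units of the state.
- get_obs(): the state, without advancing time (a new reading comes with each control period).
- capture(name): name is "side" or "top" or "wrist"; returns a dict with "image" (480x640x3 uint8, red, green, blue), "K" (3x3 intrinsics, pixels), "position" and "attitude" of the camera in the world; the wrist camera has in their place "mount" (4x4, takes a point from camera to tool coordinates, whose origin is the TCP and whose axes are the tool frame's). Camera axes: x right, y down, z forward; pixel columns grow to the right and rows downward; lengths in mm; the calibration is good to about 2 mm. A picture is of the moment at which its call begins: read the wrist's pose just before it. There is no depth.
- close_job(): hands the job in, once; it reports no verdict.
The state is a dict: "time": time; "joint_positions": joint angles; "dq": joint speeds; "tau": joint torques, N m; "tool_pos": TCP position; "tcp_rot": TCP orientation; "contact_force": force on the tool from outside, world axes, zero at the start; "moment": the same for the moment, N m; "grip_width": finger opening in mm.
Only numpy, scipy, OpenCV 4.12 (cv2) and the standard library are available. Lean on these libraries where they do the work, as an engineer would, in place of code of your own. Each camera call takes 0.05 s, during which the arm holds its last target. There are 200 camera calls.

TASK

In the parts tray, point out the brass tee for a colleague: hold the fingertips about 3 cm straight above its middle for two seconds, then push the lever on the call box fully over to its far side to call for it, and move clear. Touch neither the fittings nor the tray, and do not point at any other fitting on the way: cross the tray with the fingertips at least 10 cm above them.

Things in the scene. Friction and masses are not known exactly. Their poses are not given: they have to be found in the camera images.
- tee_center (a point): Centre of the brass tee, the fitting to point at: three round pipe arms in a T, lying flat in one compartment of the tray, 66 mm long over its straight run (along its x), one side arm reaching 33 mm from the middle (along its y), 28 mm high. The point is where the arms meet, half-way up, 14 mm above its underside and below its top. z is up. Any of the four fittings may lie in any compartment.
- elbow_center (a point): Centre of the brass elbow (leave alone): two round arms at a right angle, each 35 mm long from the corner, along its x and y, lying flat, 28 mm high. The point is at the corner, half-way up.
- coupling_center (a point): Centre of the straight brass coupling (leave alone), standing on end: 40 mm high, 27 mm across, with a hexagon band 38 mm wide round its middle. The point is half-way up.
- cap_center (a point): Centre of the brass end cap (leave alone): a low hexagon 36 mm wide and 16 mm high. The point is half-way up.
- tray: Grey steel parts tray, fixed, 230 mm (x) by 250 mm (y), 30 mm high, walls and floor 5 mm, open on top, divided into four compartments by one wall across each way; one fitting in each. Origin at the centre of its underside on the table. It may stand to the left or the right; the call box stands on the other side.
- callbox: Grey call box, fixed, 130 mm (x) by 120 mm (y), 50 mm high, with the lever on a dark block 70 x 50 x 25 mm on the middle of its top. Origin at the centre of its underside on the table; x points from the lever's near (robot's) side to its far side: the lever is pushed along +x.
- lever (a joint): Angle of the lever on the call box, rad: 0 leaning 0.5 rad from upright towards the box's -x (robot's side), 0.5 upright, 1.0 at its stop, leaning to +x. It starts below 0.2 and stays where it is left; about 1 N at the ball moves it. It turns about the box's y axis, pivot 72 mm above the table over the middle of the box.
- lever_tip (a point): Centre of the black ball (26 mm across) at the end of the lever's 10 mm rod, 80 mm from the pivot: about 142 mm above the table at 0 and 1.0, 152 mm when upright.
Things that resemble listed ones, but are neither listed nor needed, are in the scene too. Several things have the shape of the callbox; the one meant has the colours described above.

How it is judged:
By the outcome, as a careful person would: the job done as asked, in the order asked, and still so for the second after the job is handed in, with the robot touching nothing.
It also fails if it takes over 40 s, if anything falls off the work surface, if the arm or the gripper's body presses on something with over 40 N, if the wrist force passes 120 N, or if a joint passes its speed limit or range.

## Working session

There is one attempt and no reset: what is moved stays moved. The work goes in short steps, Python scripts to look and compute and a tool call to move; the robot and the scene stay as the last step left them, time stands still between calls to the robot, and variables do not carry over. Pictures are saved under pics/ and viewed, about 8 in all and at most 12, crops included, and the job is handed in when it is done.

Besides the shell and the picture viewer there is one more tool, called after "Emit:" by a JSON object that holds its "name" and its "arguments". send_rows: Moves the arm, as the interface text tells. Its arguments: {"type":"object","properties":{"moves":{"type":"array","items":{"type":"array","items":{"type":"number"}}},"hand":{"type":"number"}},"required":["moves"]}

```bash
mkdir -p pics
python3 - <<'E'
from plant import *
import cv2,pickle
d={}
for n in("side","top"):
    c=capture(n);d[n]=c
    cv2.imwrite(f"pics/{n}0.png",c["image"][:,:,::-1]);print(n,c["K"],c["position"],c["attitude"])
pickle.dump(d,open("d.pkl","wb"))
print(get_obs())
E
```

```text
side [[491.90284733   0.         314.85496473]
 [  0.         491.90284733 236.24087418]
 [  0.           0.           1.        ]] [ 361.75674953 -630.8124153   606.78451617] [-2.23563477  0.00367675 -0.23536816]
top [[552.59670657   0.         326.7314653 ]
 [  0.         552.59670657 241.97720156]
 [  0.           0.           1.        ]] [ 433.88139316   15.20391302 1034.54556087] [-3.07537576 -0.01335857 -1.59852781]
{'time': 0.1, 'joint_positions': array([-1.43099946e+00,  3.42644993e-01,  1.52492255e+00,  2.17956203e-05,
        1.27544030e+00, -1.46004215e-01]), 'dq': array([ 1.15886893e-03, -2.75022313e-03, -2.25838554e-03, -1.43313110e-03,
        4.04298886e-05,  4.46737728e-04]), 'tau': array([ 1.63678629e-03, -4.32005095e+01, -2.44694227e+01,  7.18873017e-02,
        5.25650347e-02, -4.98915529e-05]), 'tool_pos': array([ 147.98031305, -503.29132429,  205.41831201]), 'tcp_rot': array([-1.73152743,  1.56938098,  1.69585994]), 'contact_force': array([-0.25907997,  0.33624594,  0.09266005]), 'moment': array([-0.0028054 ,  0.03841555,  0.03029551]), 'grip_width': 91.74987970024927}
```

View pics/top0.png

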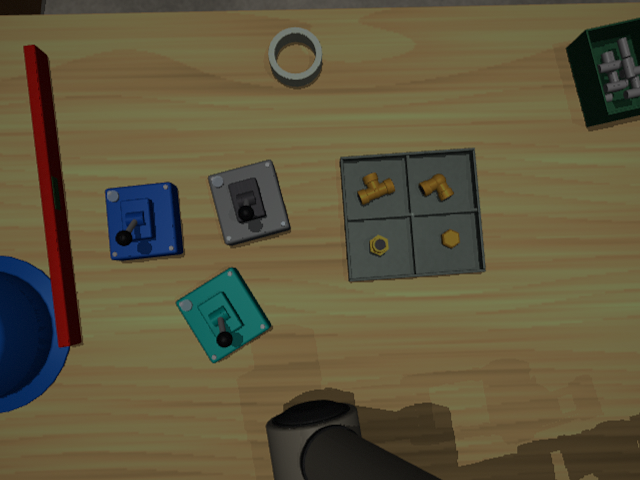

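View pics/side0.png

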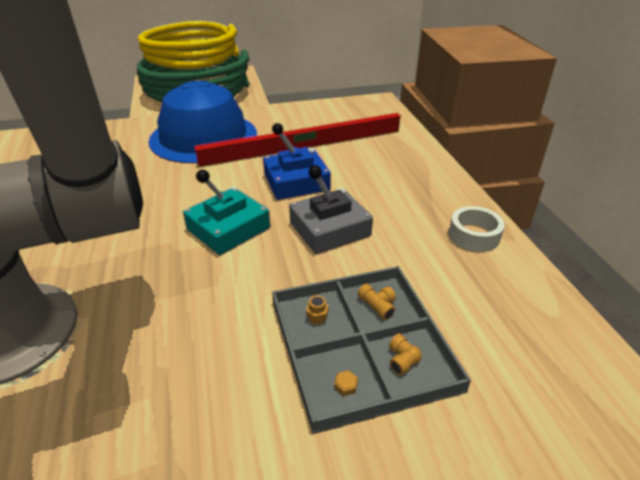

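The top view shows the tee at about (376,190), in the far left compartment, with the elbow to its right at (437,187). The grey call box is at (249,202), with its ball at (246,213). The teal and blue boxes are decoys. The side view shows the tee at about (377,300) and the grey box's ball at (316,172).

```bash
cat > h.py <<'E'
import numpy as np,cv2
from scipy.spatial.transform import Rotation as R
def ray(c,uv):
    d=np.linalg.inv(c["K"])@[uv[0],uv[1],1]
    return np.array(c["position"]),R.from_euler("xyz",c["attitude"]).as_matrix()@d
def plane(c,uv,z):
    p,d=ray(c,uv);return p+d*(z-p[2])/d[2]
def two(c1,u1,c2,u2):
    p,d=ray(c1,u1);q,e=ray(c2,u2)
    s=np.linalg.lstsq(np.c_[d,-e],q-p,rcond=None)[0]
    a,b=p+s[0]*d,q+s[1]*e;return (a+b)/2,np.linalg.norm(a-b)
E
python3 - <<'E'
from h import *
import pickle
d=pickle.load(open("d.pkl","rb"));t,s=d["top"],d["side"]
for n,c in d.items():
    im=c["image"];hsv=cv2.cvtColor(im,cv2.COLOR_RGB2HSV)
    m=cv2.inRange(hsv,(10,150,70),(28,255,255))
    k,l,st,ce=cv2.connectedComponentsWithStats(m)
    for i in range(1,k):
        if 60<st[i,4]<3000: print(n,"brass",st[i],ce[i].round(1),plane(c,ce[i],19).round())
    m=(im.max(2)<30).astype(np.uint8)
    k,l,st,ce=cv2.connectedComponentsWithStats(m)
    for i in range(1,k):
        if 60<st[i,4]<700: print(n,"black",st[i],ce[i].round(1))
print("tray corners",[plane(t,u,30).round() for u in((341,158),(474,150),(484,271),(350,280))])
print("box corners",[plane(t,u,50).round() for u in((208,177),(270,160),(290,233),(228,244))])
a=cv2.resize(t["image"][145:285,200:480],None,fx=2.8,fy=2.8,interpolation=2)
b=cv2.resize(s["image"][150:400,270:470],None,fx=1.6,fy=1.6)
a2=cv2.resize(t["image"][165:215,345:405],(400,333),interpolation=2)
b2=cv2.resize(s["image"][270:330,350:410],(333,333),interpolation=2)
o=np.vstack([np.hstack([a2,b2]),]);print(o.shape)
cv2.imwrite("pics/z.png",cv2.convertScaleAbs(np.vstack([cv2.resize(a[:,:],(733,252*733//784*1)),o]),alpha=1.4)[:,:,::-1])
E
```

```text
side brass [359 284  36  35 688] [377.7 298.6] [597. -90.  19.]
side brass [307 299  21  25 333] [316.9 312.2] [491. -96.  19.]
side brass [390 333  31  42 702] [403.9 352.7] [ 598. -205.   19.]
side brass [335 371  22  24 410] [345.6 382.4] [ 499. -235.   19.]
side black [ 50 161  66  26 341] [ 86.5 178.3]
side black [128 161  14  56 316] [134.6 190.2]
side black [310 167  10  11  77] [314.4 172.8]
side black [198 172  10   9  68] [202.7 176.7]
side black [ 45 185  21  55  96] [ 54.7 216.6]
side black [  0 251  19  27 170] [  9.2 264.8]
top brass [358 173  37  30 562] [374.7 187.6] [600. -92.  19.]
top brass [420 174  34  26 435] [437.3 186. ] [ 600. -209.   19.]
top brass [442 230  18  18 231] [450.6 238.1] [ 502. -229.   19.]
top brass [370 236  18  19 153] [378.  245.4] [492. -95.  19.]
top black [  0   0  42  15 590] [19.8  6.6]
top black [ 36  47  14  39 157] [43.1 63.5]
top black [618  63   9  17  71] [621.7  72.7]
top black [598  66  18  28 128] [604.8  79.3]
top black [613  91  17  13  63] [622.3  98.1]
top black [ 50 143  17  85 395] [ 57.9 188.1]
top black [409 151  69  57 305] [458.6 167.8]
top black [343 155  68  57 204] [384.3 166. ]
top black [238 179  28  44 333] [249.2 210.5]
top black [467 211  16  58 178] [478.2 238.6]
top black [408 216   8  58  67] [412.2 243.9]
top black [229 224  61  21 103] [260.3 235.9]
top black [116 231  16  15 190] [123.7 237.6]
top black [234 268  37  58 115] [251.8 295.8]
top black [217 331  16  16 196] [224.3 338.9]
tray corners [array([654., -31.,  30.]), array([ 663., -277.,   30.]), array([ 439., -285.,   30.]), array([430., -40.,  30.])]
box corners [array([621., 210.,  50.]), array([649.,  98.,  50.]), array([517.,  65.,  50.]), array([500., 176.,  50.])]
(333, 733, 3)
```

View pics/z.png

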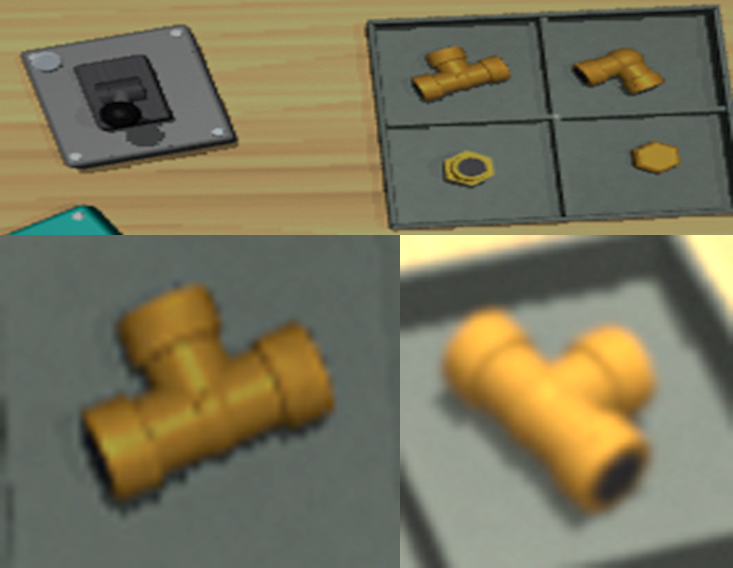

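The zoom puts the tee's junction at about (376,191) in the top image. The tee is well inside its compartment.

Run:
```python
from h import *
import pickle
d=pickle.load(open("d.pkl","rb"));t,s=d["top"],d["side"]
print("tee plane",plane(t,(376.05,191.1),19).round(1))
print("side", plane(s,(350+(545-400)*.18,270+(405-235)*.18),22).round(1))
print("tee ends",[plane(t,(345+a*.15,165+(b-235)*.15),19).round(1) for a,b in((105,455),(310,362),(165,300))])
print("ball",two(t,(246,213.3),s,(315.5,172)))
print("box ctr",np.mean([plane(t,u,50) for u in((208,177),(270,160),(290,233),(228,244))],0))
im=s["image"]
a=cv2.resize(im[140:260,270:390],(480,480));b=cv2.resize(t["image"][150:260,195:305],(480,480))[:,:320*2]
cv2.imwrite("pics/b.png",cv2.convertScaleAbs(cv2.resize(np.hstack([a,b]),(800,400)),alpha=1.6)[:,:,::-1])
m=R.from_euler("xyz",[-1.73152743,1.56938098,1.69585994]).as_matrix();print(m.round(3))
```

```text
tee plane [592.9 -94.3  19. ]
side [591.7 -96.3  22. ]
tee ends [array([580.8, -65.5,  19. ]), array([ 605.4, -123.5,   19. ]), array([623.9, -83.6,  19. ])]
ball (array([543.32266808, 131.03471173, 142.57510676]), np.float64(1.1691687955048995))
box ctr [571.81714047 137.4597605   50.        ]
[[-0.     0.282 -0.959]
 [ 0.001 -0.959 -0.282]
 [-1.    -0.001 -0.   ]]
```

View pics/b.png

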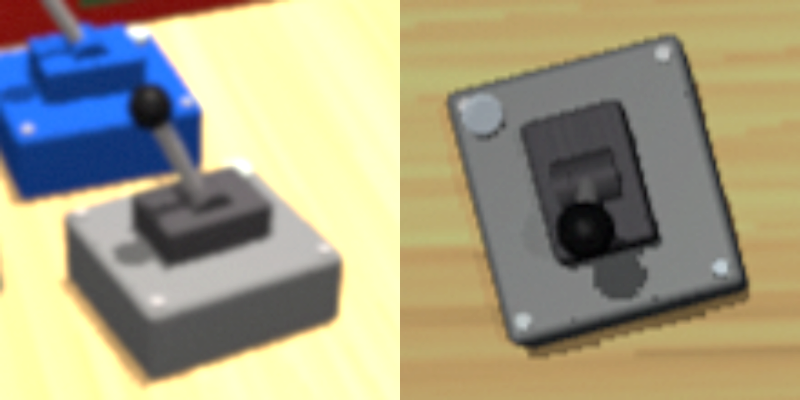

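Checks agree. The ball triangulates to z = 143, and the tee's run measures 63 mm with its middle at about (593,-95), z = 19. The tool's -z axis already lies along the box's +x to within about 1.5°. Next I shut the hand and cross at z ≈ 205.

Emit:
{"name": "send_rows", "arguments": {"moves": [[0, -11, -22, 0], [0, -22, -45, 0], [0, -22, -45, 0], [0, -22, -45, 0], [0, -22, -45, 0], [0, -22, -45, 0], [0, -22, -45, 0], [0, -22, -45, 0]], "hand": 0}}

```text
time: 1.1
tool_pos: [425.8, -249.0, 205.8]
tcp_rot: [-0.676, 1.57, 2.752]
contact_force: [0.3, -0.5, -0.6]
grip_width: 16.5
```

Emit:
{"name": "send_rows", "arguments": {"moves": [[0, -22, -45, 0], [0, -22, -45, 0], [0, -22, -45, 0], [0, -22, -45, 0], [0, -11, -22, 0], [0, 0, 0, 0], [0, 0, 0, 0], [0, 0, 0, 0]]}}

```text
time: 2.1
tool_pos: [590.0, -99.4, 206.1]
tcp_rot: [0.286, 1.57, -2.571]
contact_force: [0.2, -0.5, -0.3]
grip_width: 0.4
```

Run:
```python
from h import *
from plant import *
o=get_obs();c=capture("wrist")
T=R.from_euler("xyz",o["tcp_rot"]).as_matrix();M=np.array(c["mount"])
K=c["K"];p=o["tool_pos"]+T@M[:3,3];W=T@M[:3,:3]
print(o["time"],o["tool_pos"],o["grip_width"]);
q=W.T@(np.array([592.9,-95,19])-p);print("tee px",(K@q/q[2])[:2])
q=W.T@(np.array([o["tool_pos"][0],o["tool_pos"][1],19])-p);print("tcp px",(K@q/q[2])[:2])
import pickle;pickle.dump((K,p,W,c["image"]),open("w.pkl","wb"))
cv2.imwrite("pics/w.png",c["image"][:,:,::-1])
```

```text
2.1 [590.04390669 -99.40829692 206.10403636] 0.4496788546807671
tee px [313.28852269 198.85278728]
tcp px [317.19185004 203.29850736]
```

View pics/w.png

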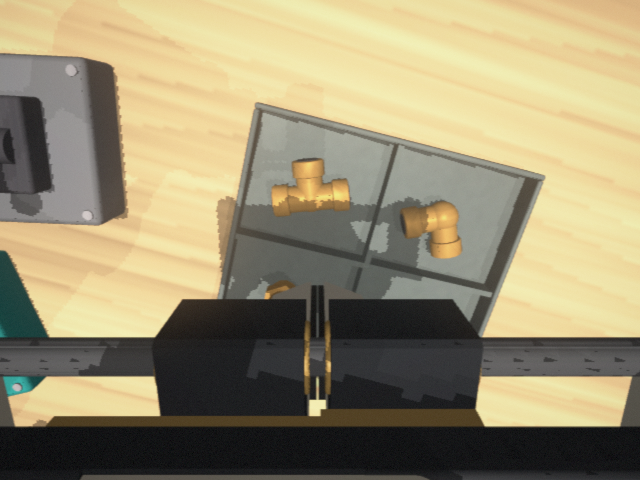

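The wrist view shows the tee's middle at about (311,197), against a predicted (313,199), so the fix is good to about 2 mm. I correct slightly and then descend straight down.

Emit:
{"name": "send_rows", "arguments": {"moves": [[0, -4, -5, 0], [0, 0, 0, 0], [30, 0, 0, 0], [36, 0, 0, 0], [36, 0, 0, 0], [28, 0, 0, 0], [14, 0, 0, 0], [10, 0, 0, 0]]}}

```text
time: 3.15
tool_pos: [594.7, -93.3, 51.9]
tcp_rot: [2.412, 1.57, -0.444]
contact_force: [-0.2, -0.8, 1.4]
grip_width: -0.0
```

Emit:
{"name": "send_rows", "arguments": {"moves": [[0, 0, 0, 0], [0, 0, 0, 0], [0, 0, 0, 0]]}}

```text
time: 3.52
tool_pos: [594.9, -93.4, 52.9]
tcp_rot: [2.502, 1.569, -0.354]
contact_force: [0.3, 0.6, -0.3]
grip_width: 0.5
```

Run:
```python
from h import *
from plant import *
c=capture("top");s=capture("side");o=get_obs();print(o["time"],o["tool_pos"])
a=cv2.resize(s["image"][190:370,280:480],(600,540))
cv2.imwrite("pics/p.png",a[:,:,::-1])
```

```text
3.625 [594.7146261  -93.34718527  52.60839668]
```

View pics/p.png

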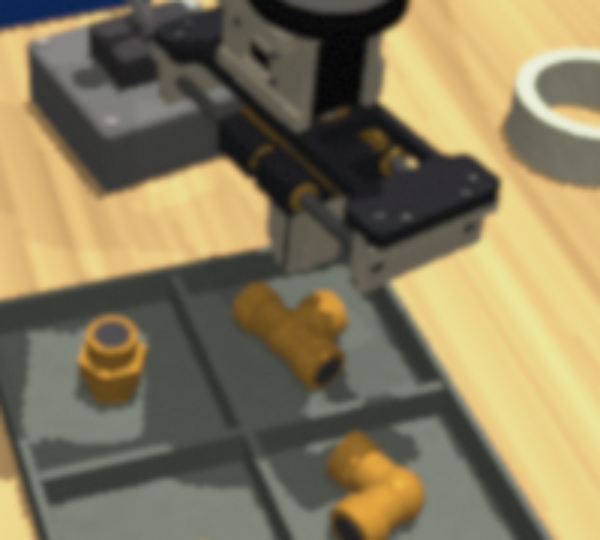

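The side view shows the fingertips hovering above the tee's middle with a clear gap and nothing touched. I go down 2 mm and hold.

Emit:
{"name": "send_rows", "arguments": {"moves": [[2, 0, 0, 0], [0, 0, 0, 0], [0, 0, 0, 0], [0, 0, 0, 0], [0, 0, 0, 0], [0, 0, 0, 0], [0, 0, 0, 0], [0, 0, 0, 0]]}}

```text
time: 4.62
tool_pos: [594.4, -93.2, 50.0]
tcp_rot: [1.893, 1.571, -0.962]
contact_force: [0.3, -0.0, 0.1]
grip_width: 0.5
```

Emit:
{"name": "send_rows", "arguments": {"moves": [[0, 0, 0, 0], [0, 0, 0, 0], [0, 0, 0, 0], [0, 0, 0, 0], [0, 0, 0, 0], [0, 0, 0, 0], [0, 0, 0, 0], [0, 0, 0, 0]]}}

```text
time: 5.62
tool_pos: [594.4, -93.2, 50.0]
tcp_rot: [1.662, 1.571, -1.194]
contact_force: [-0.0, 0.3, 0.7]
grip_width: 0.4
```

Emit:
{"name": "send_rows", "arguments": {"moves": [[0, 0, 0, 0], [0, 0, 0, 0], [0, 0, 0, 0], [0, 0, 0, 0], [0, 0, 0, 0], [0, 0, 0, 0]]}}

```text
time: 6.38
tool_pos: [594.4, -93.2, 50.0]
tcp_rot: [1.331, 1.571, -1.525]
contact_force: [0.2, 0.1, -0.2]
grip_width: 0.7
```

Emit:
{"name": "send_rows", "arguments": {"moves": [[-20, 0, 0, 0], [-35, 0, 0, 0], [-35, 0, 0, 0], [-35, 0, 0, 0], [-30, 0, 0, 0], [-20, 0, 0, 0], [0, 0, 0, 0]]}}

```text
time: 7.25
tool_pos: [595.2, -93.4, 226.6]
tcp_rot: [2.555, 1.567, -0.3]
contact_force: [-0.1, -0.3, -1.4]
grip_width: 0.8
```

Held for over 2.5 s at z = 50, then lifted off. Next I go behind the grey box's ball, staying high and then descending.

Emit:
{"name": "send_rows", "arguments": {"moves": [[0, -16, 3, 0], [0, -34, 7, 0], [0, -34, 7, 0], [0, -34, 7, 0], [0, -34, 7, 0], [0, -34, 7, 0], [0, -28, 7, 0], [0, -16, 3, 0]]}}

```text
time: 8.25
tool_pos: [481.7, 115.5, 224.0]
tcp_rot: [-0.25, 1.569, -3.104]
contact_force: [0.0, 0.3, -0.9]
grip_width: 0.6
```

Emit:
{"name": "send_rows", "arguments": {"moves": [[0, 0, 0, 0], [20, 0, 0, 0], [30, 0, 0, 0], [30, 0, 0, 0], [20, 0, 0, 0], [4, 0, 0, 0], [0, 0, 0, 0]]}}

```text
time: 9.12
tool_pos: [484.0, 113.4, 121.2]
tcp_rot: [2.058, 1.57, -0.799]
contact_force: [-0.7, 0.2, 0.0]
grip_width: 0.8
```

Run:
```python
from h import *
from plant import *
o=get_obs();c=capture("wrist")
T=R.from_euler("xyz",o["tcp_rot"]).as_matrix();M=np.array(c["mount"])
p=o["tool_pos"]+T@M[:3,3];W=T@M[:3,:3]
print(o["time"],o["tool_pos"]);
for b in([543.3,131,143],[572,137.5,72]):
    q=W.T@(np.array(b)-p);print((c["K"]@q/q[2])[:2], T.T@(b-o["tool_pos"]))
cv2.imwrite("pics/w2.png",c["image"][:,:,::-1])
```

```text
9.125 [483.99793166 113.43680733 121.17792017]
[316.87031341 154.82217244] [-21.81275493  -0.16449846 -61.85128032]
[320.53087694  82.80034555] [ 49.1922175    1.65171766 -91.2100141 ]
```

View pics/w2.png

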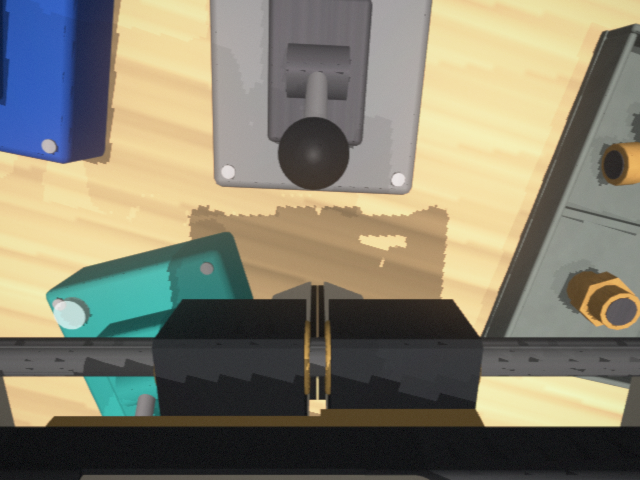

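The wrist view shows the grey box's ball at (314,153), directly ahead of the fingers, where (317,155) was predicted. I push forward while watching the force.

Emit:
{"name": "send_rows", "arguments": {"moves": [[0, 0, -12, 0], [0, 0, -14, 0], [0, 0, -14, 0], [0, 0, -12, 0], [0, 0, -12, 0], [0, 0, -12, 0], [0, 0, -10, 0], [0, 0, 0, 0]]}}

```text
time: 10.18
tool_pos: [566.7, 138.4, 120.8]
tcp_rot: [3.077, 1.57, 0.222]
contact_force: [0.2, 0.2, 0.6]
grip_width: 0.4
```

Emit:
{"name": "send_rows", "arguments": {"moves": [[0, 0, -4, 0], [0, 0, -4, 0], [0, 0, -4, 0], [0, 0, 0, 0]]}}

```text
time: 10.68
tool_pos: [577.9, 141.6, 121.0]
tcp_rot: [2.99, 1.57, 0.134]
contact_force: [1.0, -0.8, -0.1]
grip_width: 0.3
```

Emit:
{"name": "send_rows", "arguments": {"moves": [[0, 0, -4, 0], [0, 0, -3, 0], [0, 0, 0, 0]]}}

```text
time: 11.05
tool_pos: [584.6, 143.6, 121.0]
tcp_rot: [2.898, 1.57, 0.042]
contact_force: [-0.4, -0.4, -0.0]
grip_width: 0.4
```

Emit:
{"name": "send_rows", "arguments": {"moves": [[0, 0, -2, 0], [0, 0, -1, 0], [0, 0, 0, 0]]}}

```text
time: 11.42
tool_pos: [587.2, 144.4, 120.9]
tcp_rot: [0.859, 1.571, -1.997]
contact_force: [-0.1, -0.3, 0.3]
grip_width: 0.6
```

Run:
```python
from h import *
from plant import *
s=capture("side");t=capture("top")
o=np.hstack([cv2.resize(s["image"][120:260,260:400],(400,400)),cv2.resize(t["image"][140:260,190:310],(400,400))])
cv2.imwrite("pics/l.png",cv2.convertScaleAbs(o,alpha=1.5)[:,:,::-1])
```

```text
(no output)
```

View pics/l.png

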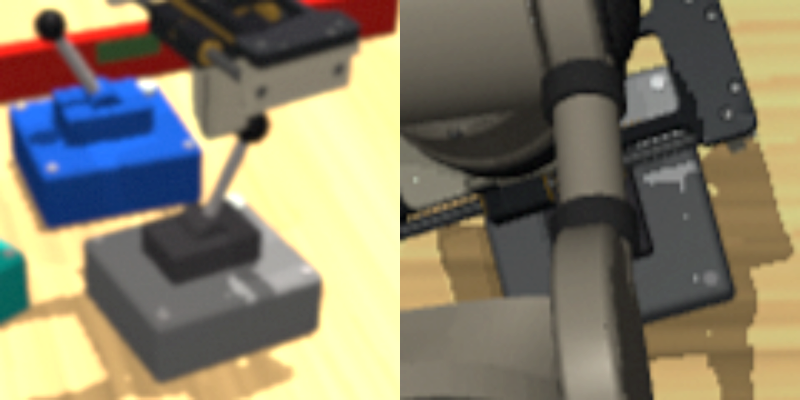

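The lever now leans to the far side and the fingers are on the ball. No stop force has shown yet, so I keep pushing in small steps until it does.

Emit:
{"name": "send_rows", "arguments": {"moves": [[0, 0, -2, 0], [0, 0, -2, 0], [0, 0, 0, 0]]}}

```text
time: 11.9
tool_pos: [589.9, 145.2, 120.8]
tcp_rot: [0.0, 1.568, -2.855]
contact_force: [-4.7, -2.1, 1.9]
grip_width: 0.5
```

Emit:
{"name": "send_rows", "arguments": {"moves": [[0, 0, -1.5, 0], [0, 0, -1.5, 0], [0, 0, 0, 0]]}}

```text
time: 12.28
tool_pos: [590.4, 145.3, 120.6]
tcp_rot: [-0.007, 1.562, -2.862]
contact_force: [-12.7, -4.8, 5.9]
grip_width: 0.5
```

The force rose to 14 N with almost no motion, so the lever is at its stop. I back off and rise clear.

Emit:
{"name": "send_rows", "arguments": {"moves": [[0, 0, 10, 0], [0, 0, 25, 0], [0, 0, 35, 0], [0, 0, 30, 0], [-30, 0, 10, 0], [-40, 0, 0, 0], [-40, 0, 0, 0], [-20, 0, 0, 0]]}}

```text
time: 13.28
tool_pos: [489.5, 115.5, 253.8]
tcp_rot: [2.96, 1.565, 0.104]
contact_force: [-0.2, 0.2, -1.2]
grip_width: 0.2
```

Emit:
{"name": "send_rows", "arguments": {"moves": [[0, 20, 30, 0], [0, 20, 30, 0], [0, 10, 20, 0], [0, 0, 0, 0], [0, 0, 0, 0]]}}

```text
time: 13.9
tool_pos: [426.5, 45.1, 251.3]
tcp_rot: [2.952, 1.569, 0.096]
contact_force: [0.3, 0.2, 0.3]
grip_width: 0.5
```

Run:
```python
from h import *
from plant import *
s=capture("side");t=capture("top");o=get_obs();print(o["time"],o["tool_pos"],o["contact_force"])
o=np.hstack([cv2.resize(s["image"][140:440,220:480],(400,460)),cv2.resize(t["image"][100:300,200:374],(400,460))])
cv2.imwrite("pics/f.png",cv2.convertScaleAbs(o,alpha=1.4)[:,:,::-1])
```

```text
14.0 [426.33297258  45.32419833 251.01041528] [ 0.01019116 -0.33152558  0.32108655]
```

View pics/f.png

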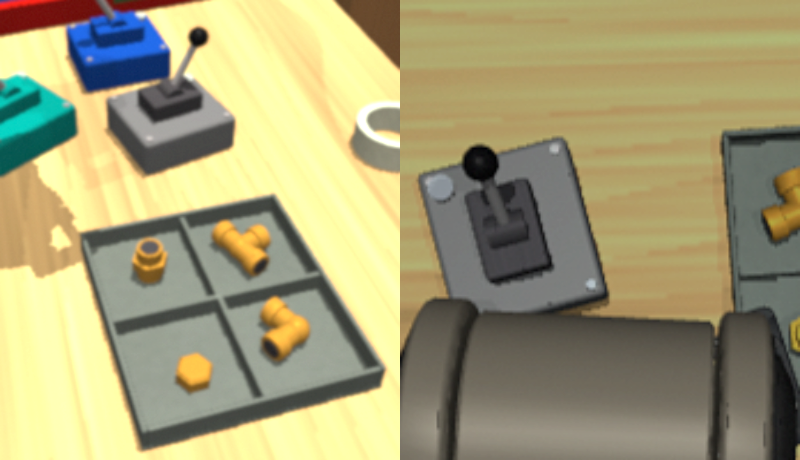

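The final pictures show the lever leaning to the far side, with its ball at about (235,171) in the top image, and the fittings undisturbed. One numeric check, then I hand in.

Run:
```python
from h import *
import pickle
from plant import close_job
d=pickle.load(open("d.pkl","rb"))
b,e=two(d["top"],(234.8,170.9),d["side"],(348.7,163.5));print(b,e,np.linalg.norm((b-[543.3,131,143])[:2]))
if 60<np.linalg.norm((b-[543.3,131,143])[:2])<85: print(close_job())
```

```text
[612.72183692 148.26550765 141.43235176] 0.27825669163689604 71.53662835444052
the job is handed in; nothing more can be done
None
```

I pointed out the brass tee, pushed the grey call box's lever to its far stop, moved clear and handed the job in at about 14 s.

- **Pointing:** With the fingers shut, I crossed the tray at z ≈ 205 mm and came straight down over the tee. I held the tip at (594, -93, 50) mm, about 31 mm above the tee's middle, for over 2.5 s, then lifted straight up. The tee's position from the top, side and wrist views agreed to about 2–3 mm.
- **Lever:** I pushed along the box's +x until the force rose to about 14 N with almost no further motion, which showed it was at its stop. Afterwards the ball measured (613, 148, 141) mm, 72 mm beyond where it started, and the given height at the stop is 142 mm.
- **Clear:** The arm ended at z ≈ 251 mm with no outside force on the tool, and the pictures show the fittings and tray undisturbed.

No check failed or disagreed. The hand-in itself reports no verdict.

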